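# Load the bottle shaker in rack order and pin its cover plate

## Robot

A 6-joint arm with a two-finger parallel gripper is mounted at the origin on the work surface. World frame = base frame: x ahead of the robot, y to its left, z up, the work surface at z = 0. Lengths are in m, angles in rad, forces in N, time in s.
With the tool pointing down it reaches from about 0.35 to 0.775 m from the base axis. Payload 5.5 kg.
Tool frame: the origin (TCP) lies between the finger pads; the fingertips stand 17 mm ahead of it and the grasp point (between the pads) lies 2 mm behind it (env.finger_overhang is the distance from the TCP to the fingertips, in m); z points along the fingers, y is the direction in which the jaws open and shut (so a half turn about z gives the same grasp; the last joint's range is limited). The gripper opens to 85 mm and grips with 20 to 120 N. Pads are 22 mm wide; open, the fingers measure 114 mm over their backs; the gripper's body (76 mm by 85 mm) begins 54 mm behind the grasp point. The pads swing forward as they close: fully open they stand 13 mm farther back than shut.
Start: joints at [1.091, 0.313, 0.046, 1.304, 0, 1.431], TCP at [0.192, 0.542, 0.248] pointing down, gripper open.
Joint ranges: [-2.76, 2.76], [-0.86, 1.69], [-1.03, 1.26], [-2.2, 2.34], [-1.47, 1.5], [-3.14, 3.14]. Speed limits (rad/s): [2.57, 2.57, 3.14, 3.14, 3.14, 3.14].

## Interface

Orientations are given as a unit quaternion [w, x, y, z].
In Python, from workcell import env gives the robot as it stands. The module is installed in compiled form; this text tells all that it offers.
- The arm moves only by the tool arm_command, never from a script. Its argument "moves" is a list of rows, each a list of 5 numbers: the closure, from 0 (fully open) to 1 (shut), then the shift along the tool's x, y, z in mm, then the turn about the tool's z in rad. In form: [[fingers, dx, dy, dz, turn], ...]. A call has 1 to 12 rows; each row is the pose to reach, as a shift and turn from the pose commanded when the call began, along the tool's axes at that moment; what a row does not reach only later rows make up. A row lasts 1/10 s, in which the tool goes at most 50 mm and 8.59 degrees, less where a joint would pass 70% of its speed; a pose out of reach is approached as far as the arm can. A call with a gripper value outside its range is refused whole. The fingers move at their own pace and stop on an object; "squeeze" is the grip in N (left out, the last holds). Time passes only in rows, so rows that repeat a pose let the fingers close. It gives the time, the measured TCP pose, the force and the opening at its end, in the units of the state.
- env.get_state(): the state, without advancing time (a new reading comes with each control period).
- env.read_camera(name): name is "side" or "top"; returns (picture, depth): 400x640x3 uint8, blue, green, red; 400x640 float32, m along the optical axis (not along the pixel's ray), 0 where there is no reading.
- env.get_calibration(name): a dict with "fx", "fy", "cx", "cy" (pixels), "k1" (the pictures are not rectified: a ray, as slopes to the right and down, at radius r is drawn at 1 + k1 r^2 times it, then the intrinsics apply), "pose" (4x4, takes a point from camera to world coordinates). Camera axes: x right, y down, z forward; pixel columns grow to the right and rows downward; lengths in m; the calibration is good to about 2 mm. A picture is of the moment at which its call begins. get_calibration takes no time and is no camera call.
- env.hand_in(): hands the job in, once; it reports no verdict.
The state is a dict: "clock": time; "joint_pos": joint angles; "qvel": joint speeds; "tau": joint torques, N m; "tcp_pos": TCP position; "orientation": TCP orientation; "wrist_force": force on the tool from outside, world axes, zero at the start; "ft_torque": the same for the moment, N m; "finger_gap": finger opening in m.
Only numpy, scipy, OpenCV 4.12 (cv2) and the standard library are available. Lean on these libraries where they do the work, as an engineer would, in place of code of your own. Each camera call takes 0.05 s, during which the arm holds its last target. There are 200 camera calls.

## Task

Move the three sample bottles from the storage rack into the cells of the shaker, upright and in the same order: the bottle that stood nearest the rack's orange end goes into the cell nearest the shaker's orange bar, and so on along the row. Then lower the cover plate over them so that both dowel pins come through its holes and it lies flat on the two pillars. Set everything down gently, without dropping it, and let go.

Things in the scene. Friction and masses are not known exactly. Their poses are not given: they have to be found in the camera images.
- bottle_blue_mid (a point): Loose white round sample bottle with a blue screw cap and blue band: body 34 mm across up to 60 mm above its foot, then a 30 mm cap, 80 mm high in all, about 80 g. Point: its centre, half-way up (40 mm above its foot); z is its axis. It can be held from above by the sides of the body, a few mm above this point.
- bottle_green_mid (a point): Loose white round sample bottle with a green screw cap and green band: body 34 mm across up to 60 mm above its foot, then a 30 mm cap, 80 mm high in all, about 80 g. Point: its centre, half-way up (40 mm above its foot); z is its axis. It can be held from above by the sides of the body, a few mm above this point.
- bottle_red_mid (a point): Loose white round sample bottle with a red screw cap and red band: body 34 mm across up to 60 mm above its foot, then a 30 mm cap, 80 mm high in all, about 80 g. Point: its centre, half-way up (40 mm above its foot); z is its axis. It can be held from above by the sides of the body, a few mm above this point.
- place_blue: Fixed blue square open cell of the storage rack, the place where the blue-capped bottle starts: 56 mm square outside, 50 mm inside, 24 mm high, its floor 6 mm thick. Origin: centre of its underside, 10 mm above the bench. It stays when the bottle has gone, so it still shows where in the row that bottle stood. Same axes as the rack.
- place_green: Fixed green square open cell of the storage rack, the place where the green-capped bottle starts: 56 mm square outside, 50 mm inside, 24 mm high, its floor 6 mm thick. Origin: centre of its underside, 10 mm above the bench. It stays when the bottle has gone, so it still shows where in the row that bottle stood. Same axes as the rack.
- place_red: Fixed red square open cell of the storage rack, the place where the red-capped bottle starts: 56 mm square outside, 50 mm inside, 24 mm high, its floor 6 mm thick. Origin: centre of its underside, 10 mm above the bench. It stays when the bottle has gone, so it still shows where in the row that bottle stood. Same axes as the rack.
- rack: Fixed white storage rack, 75 x 210 mm, that carries the three coloured cells in a row along its y axis at y = +58, 0 and -58 mm (which colour is where varies). An orange end block, 34 mm high, stands at its +y end (y = +96 mm), a grey one at its -y end. Origin: centre of its underside, on the bench; z up.
- shaker: Fixed grey bottle shaker, 90 (x) x 290 (y) mm. White tray on top: three square cells, 50 mm wide inside, centres at y = +56, 0, -56 mm; cell floor 44 mm, wall tops 62 mm above bench. Pillars 22 mm thick at y = +130, -130 mm, tops 130 mm above bench, each with a 20 mm high dowel pin (10 mm thick, upper half tapering to 4 mm). Origin: centre of underside, on the bench; z up.
- orange_mark: Fixed orange bar, 50 x 16 x 12 mm, on the shaker's housing between the last cell and a pillar; it marks the shaker's orange end, at y = +102 or -102 mm in the shaker's frame (varies; a grey bar marks the other end). Origin: centre of its underside, 40 mm above the bench.
- cover_grip (a point): Loose aluminium plate, 50 (x) x 290 (y) x 8 mm, about 280 g, flat on the bench; two 14 mm through holes at y = +130, -130 mm; in mid-top an upright black grip 16 (x) x 44 (y) mm, 44 mm high. Point: on the grip, 32 mm above the plate's underside (20 mm below the grip's top); plate axes, z up. Fits either way round. Seated on the pillars, this point is 162 mm above the bench.
There are look-alikes about, which are no part of the job. Leave any purple or yellow look-alike of the part that bears bottle_green_mid alone.

How it is judged:
By the outcome, as a careful person would: the job done as asked, in the order asked, and still so for the second after the job is handed in, with the robot touching nothing.
It also fails if it takes over 106 s, if anything falls off the work surface, if the arm or the gripper's body presses on something with over 40 N, if the wrist force passes 120 N, or if a joint passes its speed limit or range.

## Working session

There is one attempt and no reset: what is moved stays moved. The work goes in short steps, Python scripts to look and compute and a tool call to move; the robot and the scene stay as the last step left them, time stands still between calls to the robot, and variables do not carry over. Pictures are saved under pics/ and viewed, about 12 in all and at most 16, crops included, and the job is handed in when it is done.

Besides the shell and the picture viewer there is one more tool, called after ">>>" by a JSON object that holds its "method" and its "body". arm_command: Moves the arm, as the interface text tells. Its arguments: {"type":"object","properties":{"moves":{"type":"array","items":{"type":"array","items":{"type":"number"}}},"squeeze":{"type":"number"}},"required":["moves"]}

```bash
mkdir -p pics; ls; cat > h.py <<'E'
import numpy as np, cv2
from workcell import env
def shot(n,tag):
    p,d=env.read_camera(n); cv2.imwrite(f'pics/{tag}.png',p); np.save(f'pics/{tag}.npy',d); return p,d
def world(n,d,u,v,r=1,z=None):
    c=env.get_calibration(n); K=np.array([[c['fx'],0,c['cx']],[0,c['fy'],c['cy']],[0,0,1.]])
    x,y=cv2.undistortPoints(np.array([[[u,v]]],float),K,np.array([c['k1'],0,0,0.]))[0,0]
    T=np.array(c['pose'])
    if z is None:
        w=d[int(v)-r:int(v)+r+1,int(u)-r:int(u)+r+1]; w=w[w>0]; D=np.median(w) if w.size else np.nan
    else:
        D=(z-T[2,3])/(T[2,:3]@[x,y,1])
    return T[:3,:3]@(D*np.array([x,y,1]))+T[:3,3]
E
python3 - <<'E'
from h import *
for n in('top','side'):
    shot(n,n+'0'); c=env.get_calibration(n); print(n,{k:np.round(v,3).tolist() for k,v in c.items()})
print(env.get_state())
E
```

```text
pics
top {'fx': 520.798, 'fy': 520.798, 'cx': 321.515, 'cy': 202.706, 'k1': -0.041, 'pose': [[0.002, -0.997, 0.08, 0.446], [-1.0, -0.004, -0.02, 0.003], [0.021, -0.08, -0.997, 1.257], [0.0, 0.0, 0.0, 1.0]]}
side {'fx': 458.323, 'fy': 458.323, 'cx': 318.913, 'cy': 205.283, 'k1': -0.115, 'pose': [[-0.992, -0.083, 0.095, 0.409], [-0.127, 0.662, -0.739, 0.772], [-0.001, -0.745, -0.667, 0.782], [0.0, 0.0, 0.0, 1.0]]}
{'clock': 0.1, 'joint_pos': array([1.09140650e+00, 3.13990019e-01, 4.51338486e-02, 1.30360753e+00,
       1.00663954e-05, 1.43115236e+00]), 'qvel': array([ 0.00119553, -0.00264718,  0.00157186, -0.00064304,  0.00117063,
       -0.0016308 ]), 'tau': array([ 2.13553081e-03, -4.81726062e+01,  2.99245012e+01,  1.27118756e-02,
       -1.66647692e-04,  2.20287046e-05]), 'tcp_pos': array([0.19145664, 0.54175481, 0.24747807]), 'orientation': array([-2.58733743e-04,  1.69057058e-01,  9.85605913e-01, -7.92537435e-04]), 'wrist_force': array([ 0.18919159,  0.57326411, -0.06620554]), 'ft_torque': array([0.01042847, 0.04269669, 0.01566407]), 'finger_gap': 0.08496310794079244}
```

View pics/top0.png

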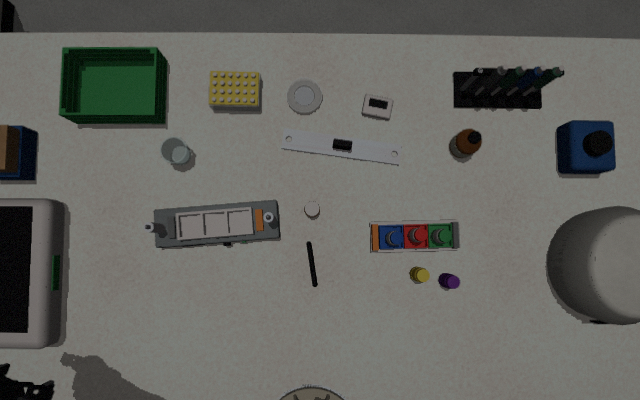

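View pics/side0.png

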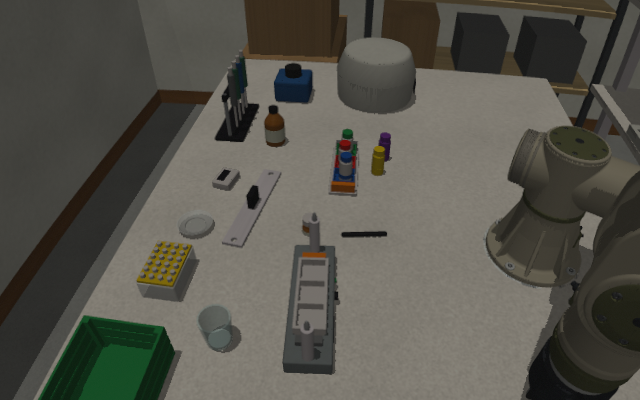

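The top view shows the shaker at about (216,224) with its orange bar on the right at (260,219). The rack is at about (414,236), orange end on the left, with blue, red, green in that order. The cover is at about (342,147), and the yellow and purple look-alikes are at (420,275) and (450,281). Next I'll enlarge the three areas.

```bash
python3 - <<'E'
from h import *
p=cv2.imread('pics/top0.png')
p=cv2.convertScaleAbs(p,alpha=1.4)
def c(x,y,w,h,s): return cv2.resize(p[y:y+h,x:x+w],None,fx=s,fy=s,interpolation=cv2.INTER_CUBIC)
a=c(140,190,150,64,4);b=c(360,210,110,80,4);d=c(275,120,135,50,4)
im=np.zeros((800-220,800,3),np.uint8)
im[:256,:600]=a; im[260:580,:440]=b; im[260:460,446:800]=d[:, 60:414] if d.shape[1]>414 else 0
cv2.imwrite('pics/crop1.png',im)
E
```

```text
(no output)
```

View pics/crop1.png

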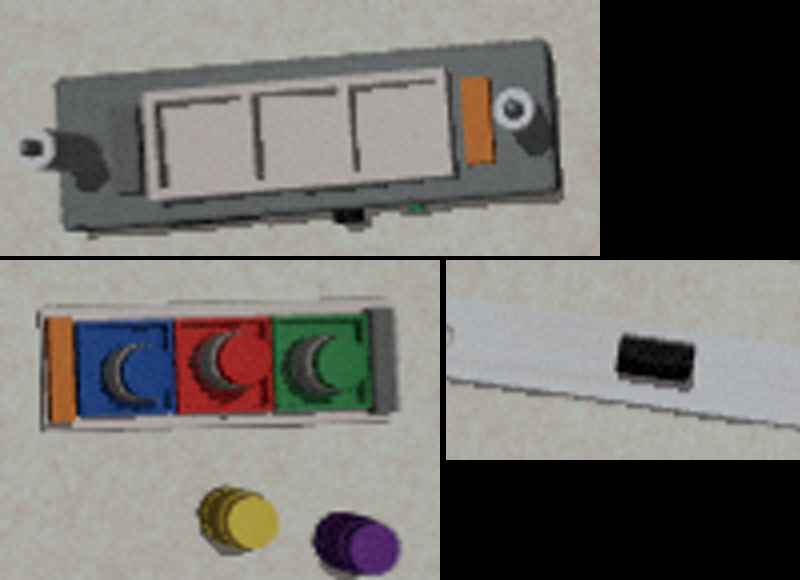

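The crops put the cap-top centres (full-image pixels) at blue (397,238), red (421,233.5) and green (445.5,235.5). The pin tips are at (268.5,216.5) and (148,227), and the grip top is near (342,143). I'll convert these to world positions and check them against the known sizes.

```bash
cat >> h.py <<'E'
from scipy.spatial.transform import Rotation as R
def plan(x,y,z,ang):
    """tool shift (mm) and turn to put TCP at x,y,z with jaw (tool y) axis along world angle ang (mod pi)"""
    s=env.get_state(); q=s['orientation']; M=R.from_quat([q[1],q[2],q[3],q[0]]).as_matrix()
    d=M.T@(np.array([x,y,z])-s['tcp_pos'])*1000
    yj=np.arctan2(M[1,1],M[0,1]); t=-(ang-yj); t=(t+np.pi/2)%np.pi-np.pi/2
    return np.round(d,1).tolist(), round(t,3), 'j6',round(s['joint_pos'][5],2),'tilt',np.round(M[:,2],3).tolist()
E
python3 - <<'E'
from h import *
d=np.load('pics/top0.npy')
o=-.4
P={'blue':(397.3,238,.096),'red':(421,233.5,.096),'green':(445.5,235.5,.096),'pinR':(268.2,216.5,.15),'pinL':(147.8,226.7,.15),
'gripT':(342,143,.052),'tray1':(175,212.7,.062),'tray2':(251.2,206.7,.062),'tray3':(254.2,233.7,.062),'tray4':(177.2,239.7,.062),
'rackL':(375-.3,237.2,.034),'rackR':(455.2,235.2,.034),'hole1':(288.5,138.5,.008),'hole2':(394.5,153.5,.008)}
W={}
for k,(u,v,z) in P.items():
    W[k]=world('top',d,u,v,z=z); print(k,np.round(W[k],4),'depth',np.round(world('top',d,u,v),4))
print('pin dist',np.linalg.norm(W['pinR']-W['pinL']),'mid',(W['pinR']+W['pinL'])/2,'tray c',sum(W[f'tray{i}'] for i in(1,2,3,4))/4)
e=W['pinR']-W['pinL'];print('shaker dir to orange',np.degrees(np.arctan2(e[1],e[0])))
e=W['hole2']-W['hole1'];print('hole dist',np.linalg.norm(e),'dir',np.degrees(np.arctan2(e[1],e[0])),(W['hole1']+W['hole2'])/2)
e=W['rackR']-W['rackL'];print('rack',np.linalg.norm(e),np.degrees(np.arctan2(e[1],e[0])))
# hole crops and side crops
p=cv2.imread('pics/top0.png');p=cv2.convertScaleAbs(p,alpha=1.4)
f=lambda p,x,y,w,h,s:cv2.resize(p[y:y+h,x:x+w],None,fx=s,fy=s,interpolation=cv2.INTER_CUBIC)
s=cv2.convertScaleAbs(cv2.imread('pics/side0.png'),alpha=1.4)
im=np.zeros((570,780,3),np.uint8)
im[:270,:780]=f(p,278,125,130,45,6); im[270:570,:300]=f(s,322,122,60,60,5);im[270:550,310:780]=f(s,220,160,94,56,5)
cv2.imwrite('pics/crop2.png',im)
E
```

```text
blue [ 0.4607 -0.1908  0.096 ] depth [ 0.4607 -0.1909  0.0953]
red [ 0.4708 -0.2442  0.096 ] depth [ 0.4709 -0.2447  0.0937]
green [ 0.4664 -0.2996  0.096 ] depth [ 0.4665 -0.3001  0.0941]
pinR [0.5051 0.0932 0.15  ] depth [0.5052 0.0934 0.1471]
pinL [0.4825 0.3483 0.15  ] depth [0.4826 0.3496 0.1458]
gripT [ 0.6835 -0.07    0.052 ] depth [ 0.6839 -0.0701  0.0504]
tray1 [0.5177 0.3142 0.062 ] depth [0.5189 0.3194 0.0422]
tray2 [0.5322 0.1396 0.062 ] depth [0.5336 0.1419 0.042 ]
tray3 [0.4702 0.132  0.062 ] depth [0.4707 0.1344 0.0397]
tray4 [0.4559 0.3077 0.062 ] depth [0.4561 0.3136 0.0391]
rackL [ 0.4633 -0.1477  0.034 ] depth [ 0.4633 -0.1477  0.0347]
rackR [ 0.4683 -0.3389  0.034 ] depth [ 0.4683 -0.3393  0.0324]
hole1 [0.7025 0.0575 0.008 ] depth [ 0.7044  0.0579 -0.0009]
hole2 [ 0.6672 -0.2006  0.008 ] depth [ 6.687e-01 -2.020e-01 -4.000e-04]
pin dist 0.2561647040894797 mid [0.49376387 0.22075817 0.15      ] tray c [0.49401792 0.22337461 0.062     ]
shaker dir to orange -84.94403196245429
hole dist 0.26054571618570405 dir -97.79728554648811 [ 0.68485509 -0.07155303  0.008     ]
rack 0.19119853736258796 -88.51078112568567
```

View pics/crop2.png

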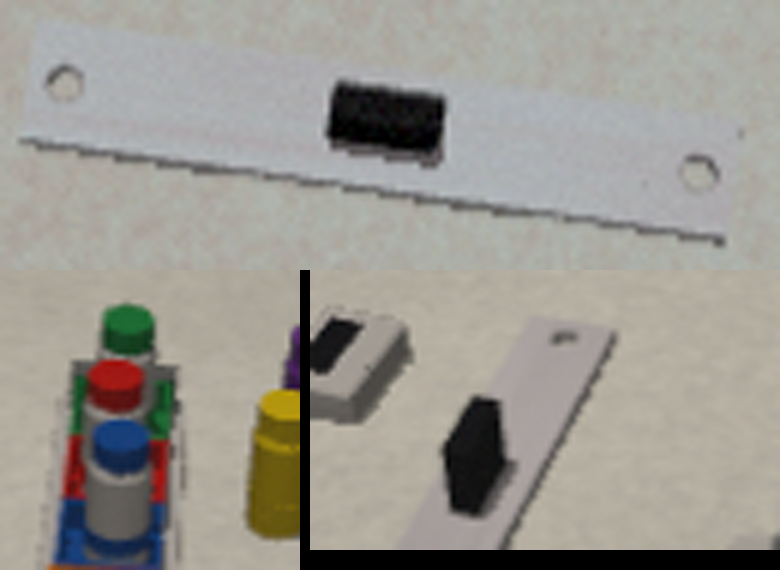

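The measurements fit: cap spacing is 53 to 56 mm, the holes are 260.5 mm apart and the pin and tray centres agree within 3 mm. Now I'll plan the move above blue.

```bash
python3 - <<'E'
from h import *
print(plan(.50,.20,.248,np.radians(1.5)));print(plan(.4607,-.191,.2,np.radians(1.5)))
E
```

```text
([-404.8, -219.4, -0.3], np.float64(1.205), 'j6', np.float64(1.43), 'tilt', [-0.001, -0.001, -1.0])
([-498.1, -601.1, 48.3], np.float64(1.205), 'j6', np.float64(1.43), 'tilt', [-0.001, -0.001, -1.0])
```

>>> {"method": "arm_command", "body": {"moves": [[0,-45,-25,0,0.14],[0,-90,-49,0,0.28],[0,-135,-73,0,0.42],[0,-180,-98,0,0.56],[0,-225,-122,0,0.7],[0,-270,-146,0,0.84],[0,-315,-171,0,0.98],[0,-360,-195,0,1.12],[0,-405,-219,0,1.205],[0,-420,-262,8,1.205],[0,-431,-305,16,1.205],[0,-442,-350,24,1.205]], "squeeze": 40}}

```text
clock: 1.3
tcp_pos: [0.4916, 0.0628, 0.2234]
orientation: [-0.0, 0.698, 0.716, -0.0]
wrist_force: [0.4, 0.1, -0.5]
finger_gap: 0.0854
```

>>> {"method": "arm_command", "body": {"moves": [[0,0,0,0,0]]}}

```text
clock: 1.4
tcp_pos: [0.4904, 0.0601, 0.2227]
orientation: [-0.001, 0.7, 0.714, -0.002]
wrist_force: [0.0, 0.8, 0.1]
finger_gap: 0.0855
```

```bash
python3 - <<'E'
from h import *
print(env.get_state()['clock'],env.get_state()['tcp_pos'],plan(.4607,-.191,.2,np.radians(1.5)))
E
```

```text
1.4 [0.49041657 0.06010125 0.22267095] ([-250.5, -34.4, 23.1], np.float64(-0.007), 'j6', np.float64(1.51), 'tilt', [-0.003, -0.001, -1.0])
```

>>> {"method": "arm_command", "body": {"moves": [[0,-45,-6,4,0],[0,-90,-12,8,0],[0,-135,-18,12,0],[0,-180,-25,16,0],[0,-220,-30,20,0],[0,-250,-34,23,-0.007],[0,-250,-34,23,-0.007],[0,-250,-34,60,-0.007],[0,-250,-34,90,-0.007],[0,-250,-34,90,-0.007]]}}

```text
clock: 2.4
tcp_pos: [0.4616, -0.1832, 0.1307]
orientation: [-0.004, 0.695, 0.719, -0.001]
wrist_force: [-0.4, 0.3, -0.2]
finger_gap: 0.0853
```

```bash
python3 - <<'E'
from h import *
print(plan(.4607,-.191,.059,np.radians(1.5)))
p,d=shot('side','s1'); s=cv2.convertScaleAbs(p,alpha=1.4)
cv2.imwrite('pics/s1c.png',cv2.resize(s[100:210,280:440],None,fx=5,fy=5,interpolation=cv2.INTER_CUBIC))
E
```

```text
([-8.1, -0.7, 71.6], np.float64(0.008), 'j6', np.float64(1.0), 'tilt', [-0.007, 0.005, -1.0])
```

View pics/s1c.png

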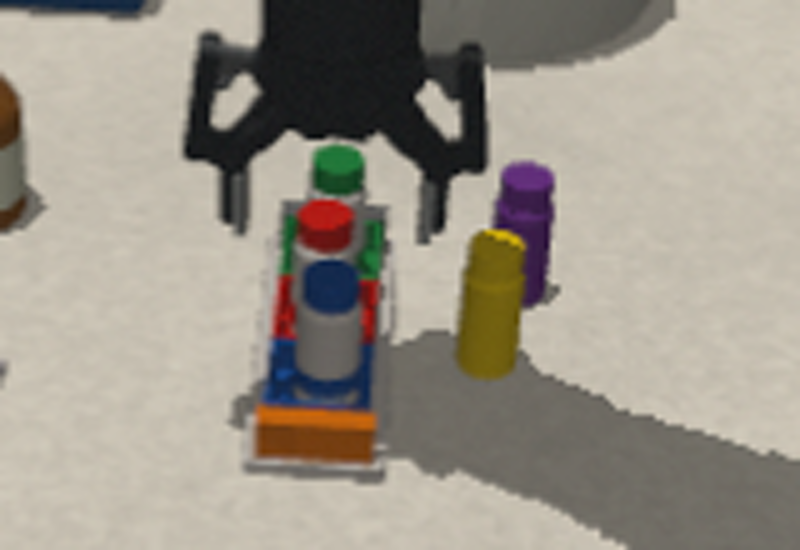

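The jaws sit centred on the blue bottle: fingers at crop x≈235 and 432, bottle at 332. I'll re-read the settled pose.

```bash
python3 - <<'E'
from h import *
s=env.get_state();print(s['clock'],s['tcp_pos'],abs(s['qvel']).max(),plan(.4607,-.191,.059,np.radians(1.5)))
E
```

```text
2.45 [ 0.46288095 -0.18396724  0.13281391] 0.06353699648566716 ([-7.2, -2.1, 73.8], np.float64(0.008), 'j6', np.float64(1.0), 'tilt', [-0.004, 0.003, -1.0])
```

>>> {"method": "arm_command", "body": {"moves": [[0,-3,-1,25,0.004],[0,-6,-1,50,0.008],[0,-6,-1,72,0.008],[0,-6,-1,73,0.008],[0,-6,-1,73,0.008]]}}

```text
clock: 2.95
tcp_pos: [0.4643, -0.1918, 0.0626]
orientation: [0.0, 0.698, 0.716, 0.0]
wrist_force: [0.2, 0.2, -0.7]
finger_gap: 0.0856
```

>>> {"method": "arm_command", "body": {"moves": [[0.3,0,0,0,0],[0.6,0,0,0,0],[0.8,0,0,0,0],[0.8,0,0,0,0],[0.8,0,0,0,0],[0.8,0,0,0,0]], "squeeze": 40}}

```text
clock: 3.55
tcp_pos: [0.4639, -0.1923, 0.0622]
orientation: [0.001, 0.698, 0.716, 0.0]
wrist_force: [-0.3, 0.8, 5.9]
finger_gap: 0.0327
```

Blue is held with a 33 mm gap. Lift and carry to the orange-side cell.

>>> {"method": "arm_command", "body": {"moves": [[0.8,0,0,-15,0],[0.8,0,0,-50,0],[0.8,0,0,-90,0],[0.8,10,2,-130,0],[0.8,45,5,-150,0],[0.8,90,11,-150,-0.02],[0.8,135,16,-150,-0.04],[0.8,180,22,-150,-0.062],[0.8,225,28,-150,-0.062],[0.8,270,34,-150,-0.062],[0.8,315,39,-150,-0.062],[0.8,345,43,-150,-0.062]]}}

```text
clock: 4.75
tcp_pos: [0.4975, 0.1567, 0.2113]
orientation: [-0.0, 0.675, 0.738, 0.0]
wrist_force: [0.3, 0.5, -0.9]
finger_gap: 0.0328
```

>>> {"method": "arm_command", "body": {"moves": [[0.8,12,1,0,0],[0.8,12,1,0,0],[0.8,12,1,0,0]]}}

```text
clock: 5.05
tcp_pos: [0.4975, 0.1652, 0.2111]
orientation: [-0.0, 0.676, 0.737, -0.0]
wrist_force: [0.8, -0.6, -0.6]
finger_gap: 0.0327
```

```bash
python3 - <<'E'
from h import *
s=env.get_state();print(s['clock'],s['tcp_pos'],s['finger_gap'],s['wrist_force'],plan(.499,.166,.092,np.radians(5.06)))
p,d=shot('side','s2'); s=cv2.convertScaleAbs(p,alpha=1.4)
cv2.imwrite('pics/s2c.png',cv2.resize(s[150:400,220:420],None,fx=2.4,fy=2.4,interpolation=cv2.INTER_CUBIC))
E
```

```text
5.05 [0.49751694 0.16524596 0.21110812] 0.03274948194783297 [ 0.82625239 -0.6255414  -0.60134362] ([0.7, 1.6, 119.1], np.float64(-0.002), 'j6', np.float64(1.65), 'tilt', [-0.001, -0.001, -1.0])
```

View pics/s2c.png

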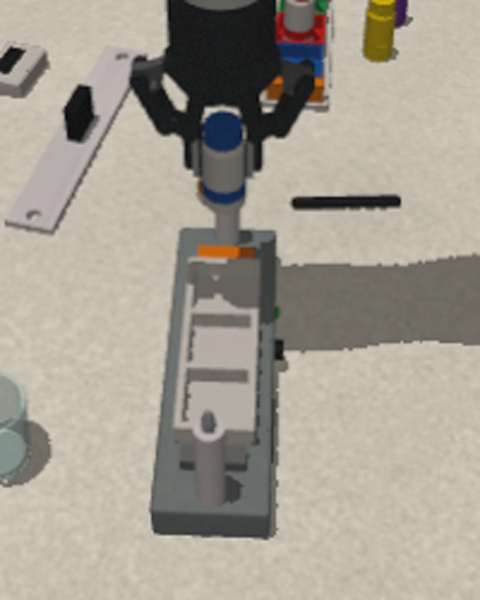

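The bottle hangs upright at crop (222,160), above the orange-side cell. Lowering it now.

>>> {"method": "arm_command", "body": {"moves": [[0.8,1,1,30,0],[0.8,1,1,65,0],[0.8,1,1,95,0],[0.8,1,1,110,0],[0.8,1,1,115,0],[0.8,1,1,118,0],[0.8,1,1,120,0],[0.8,1,1,120,0]]}}

```text
clock: 5.9
tcp_pos: [0.4994, 0.1669, 0.0921]
orientation: [0.0, 0.676, 0.737, 0.001]
wrist_force: [-0.8, 0.1, -0.3]
finger_gap: 0.0326
```

>>> {"method": "arm_command", "body": {"moves": [[0.8,0,0,1,0],[0.8,0,0,1,0]]}}

```text
clock: 6.1
tcp_pos: [0.4991, 0.1672, 0.0908]
orientation: [0.0, 0.676, 0.737, 0.0]
wrist_force: [-0.1, -0.4, -0.6]
finger_gap: 0.0328
```

>>> {"method": "arm_command", "body": {"moves": [[0.8,0,0,1,0],[0.8,0,0,1,0]]}}

```text
clock: 6.3
tcp_pos: [0.499, 0.1673, 0.0902]
orientation: [0.0, 0.676, 0.737, 0.001]
wrist_force: [-1.7, -1.0, 5.3]
finger_gap: 0.0326
```

>>> {"method": "arm_command", "body": {"moves": [[0.8,0,0,1,0],[0.8,0,0,1,0]]}}

```text
clock: 6.5
tcp_pos: [0.4991, 0.1673, 0.0902]
orientation: [0.001, 0.676, 0.737, 0.001]
wrist_force: [-4.4, -1.5, 12.4]
finger_gap: 0.0328
```

>>> {"method": "arm_command", "body": {"moves": [[0.55,0,0,-1,0],[0.3,0,0,-1,0],[0,0,0,-1,0],[0,0,0,-1,0],[0,0,0,-20,0],[0,0,0,-60,0],[0,0,0,-100,0],[0,-10,-1,-120,0],[0,-50,-8,-120,0],[0,-95,-15,-120,0],[0,-140,-22,-120,0.02],[0,-185,-29,-120,0.062]]}}

```text
clock: 7.7
tcp_pos: [0.4855, -0.0211, 0.2083]
orientation: [0.0, 0.698, 0.716, 0.0]
wrist_force: [1.0, 0.5, -0.4]
finger_gap: 0.0854
```

>>> {"method": "arm_command", "body": {"moves": [[0,-45,-7,0,0],[0,-90,-11,0,0],[0,-135,-16,0,0],[0,-180,-22,0,0],[0,-215,-24,10,0],[0,-220,-24,30,0],[0,-220,-24,30,0]]}}

```text
clock: 8.4
tcp_pos: [0.4657, -0.2408, 0.1756]
orientation: [-0.002, 0.699, 0.715, -0.0]
wrist_force: [0.5, 0.3, -0.0]
finger_gap: 0.0852
```

```bash
python3 - <<'E'
from h import *
s=env.get_state();print(s['clock'],s['tcp_pos'],s['finger_gap'],plan(.472,-.2442,.062,np.radians(1.5)))
p,d=shot('side','s3'); s=cv2.convertScaleAbs(p,alpha=1.4)
cv2.imwrite('pics/s3c.png',cv2.resize(s[100:350,270:430],None,fx=2.4,fy=2.4,interpolation=cv2.INTER_CUBIC))
E
```

```text
8.4 [ 0.46572682 -0.24081802  0.1756012 ] 0.08520335811526643 ([-3.9, 6.6, 113.6], np.float64(-0.004), 'j6', np.float64(0.92), 'tilt', [-0.004, 0.003, -1.0])
```

View pics/s3c.png

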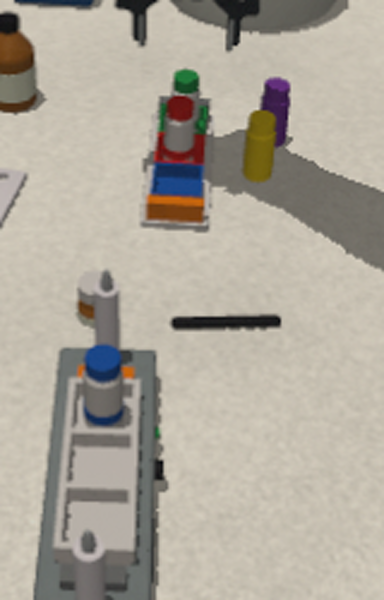

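Blue stands upright in the orange-side cell (crop 103,385). Now descend on red.

>>> {"method": "arm_command", "body": {"moves": [[0,-3,5,30,0],[0,-3,6,65,0],[0,-3,6,95,0],[0,-3,6,112,0],[0,-3,6,112,0],[0,-3,6,112,0]]}}

```text
clock: 9.05
tcp_pos: [0.474, -0.2424, 0.0672]
orientation: [0.0, 0.698, 0.716, 0.0]
wrist_force: [-0.1, 0.2, 0.5]
finger_gap: 0.0856
```

>>> {"method": "arm_command", "body": {"moves": [[0.3,0,0,0,0],[0.6,0,0,0,0],[0.8,0,0,0,0],[0.8,0,0,0,0],[0.8,0,0,0,0],[0.8,0,0,0,0]]}}

```text
clock: 9.65
tcp_pos: [0.4738, -0.2435, 0.0672]
orientation: [0.001, 0.698, 0.716, 0.0]
wrist_force: [-1.5, -0.1, 6.1]
finger_gap: 0.033
```

>>> {"method": "arm_command", "body": {"moves": [[0.8,0,0,-15,0],[0.8,0,0,-50,0],[0.8,0,0,-90,0],[0.8,10,1,-130,0],[0.8,45,3,-155,0],[0.8,90,6,-155,-0.02],[0.8,135,9,-155,-0.04],[0.8,180,12,-155,-0.062],[0.8,225,16,-155,-0.062],[0.8,270,19,-155,-0.062],[0.8,315,22,-155,-0.062],[0.8,360,25,-155,-0.062]]}}

```text
clock: 10.85
tcp_pos: [0.4891, 0.1192, 0.2212]
orientation: [-0.0, 0.676, 0.737, 0.0]
wrist_force: [0.7, -0.6, -0.2]
finger_gap: 0.0334
```

>>> {"method": "arm_command", "body": {"moves": [[0.8,40,1,0,0],[0.8,80,1,0,0],[0.8,104,1,0,0],[0.8,104,1,0,0],[0.8,104,1,0,0]]}}

```text
clock: 11.35
tcp_pos: [0.481, 0.2213, 0.2209]
orientation: [-0.0, 0.675, 0.738, -0.0]
wrist_force: [0.2, -0.6, -1.5]
finger_gap: 0.0333
```

```bash
python3 - <<'E'
from h import *
s=env.get_state();print(s['clock'],s['tcp_pos'],s['finger_gap'],plan(.4945,.2225,.0952,np.radians(5.06)))
E
```

```text
11.35 [0.48102382 0.22130849 0.22092256] 0.033319129098197085 ([0.1, 13.6, 125.7], np.float64(0.0), 'j6', np.float64(1.76), 'tilt', [-0.001, -0.001, -1.0])
```

>>> {"method": "arm_command", "body": {"moves": [[0.8,0,8,0,0],[0.8,0,13,0,0],[0.8,0,13,30,0],[0.8,0,13,65,0],[0.8,0,13,95,0],[0.8,0,13,113,0],[0.8,0,13,119,0],[0.8,0,13,122,0],[0.8,0,13,124,0],[0.8,0,13,125,0],[0.8,0,13,126,0],[0.8,0,13,126,0]]}}

```text
clock: 12.55
tcp_pos: [0.4947, 0.2224, 0.0959]
orientation: [0.0, 0.676, 0.737, 0.001]
wrist_force: [0.3, -0.0, -0.8]
finger_gap: 0.0331
```

>>> {"method": "arm_command", "body": {"moves": [[0.8,0,0,1,0],[0.8,0,0,1,0]]}}

```text
clock: 12.75
tcp_pos: [0.4947, 0.2225, 0.0952]
orientation: [0.0, 0.676, 0.737, 0.001]
wrist_force: [-0.5, 0.8, 3.8]
finger_gap: 0.0331
```

>>> {"method": "arm_command", "body": {"moves": [[0.8,0,0,1,0],[0.55,0,0,0,0],[0.3,0,0,0,0],[0,0,0,0,0],[0,0,0,0,0],[0,0,0,-20,0],[0,0,0,-60,0],[0,0,0,-100,0],[0,-10,-1,-120,0],[0,-55,-8,-120,0],[0,-100,-14,-120,0],[0,-145,-20,-120,0]]}}

```text
clock: 13.95
tcp_pos: [0.4868, 0.0749, 0.2144]
orientation: [0.0, 0.675, 0.738, 0.0]
wrist_force: [0.8, -0.1, -0.4]
finger_gap: 0.0856
```

>>> {"method": "arm_command", "body": {"moves": [[0,-45,-6,0,0],[0,-90,-12,0,0],[0,-135,-18,0,0],[0,-180,-24,0,0.02],[0,-225,-31,0,0.04],[0,-270,-37,0,0.062],[0,-315,-43,0,0.062],[0,-350,-48,0,0.062],[0,-372,-51,15,0.062],[0,-372,-51,30,0.062],[0,-372,-51,30,0.062]]}}

```text
clock: 15.05
tcp_pos: [0.4671, -0.2989, 0.1818]
orientation: [-0.002, 0.699, 0.715, -0.0]
wrist_force: [-0.6, -0.0, -0.8]
finger_gap: 0.0852
```

```bash
python3 - <<'E'
from h import *
s=env.get_state();print(s['clock'],s['tcp_pos'],s['finger_gap'],plan(.4685,-.2996,.064,np.radians(1.5)))
p,d=shot('side','s4'); s=cv2.convertScaleAbs(p,alpha=1.4)
cv2.imwrite('pics/s4c.png',cv2.resize(s[100:350,270:430],None,fx=2.4,fy=2.4,interpolation=cv2.INTER_CUBIC))
E
```

```text
15.05 [ 0.46709212 -0.29890885  0.18179385] 0.08518780179883433 ([-1.1, 1.8, 117.8], np.float64(-0.003), 'j6', np.float64(0.83), 'tilt', [-0.003, 0.003, -1.0])
```

View pics/s4c.png

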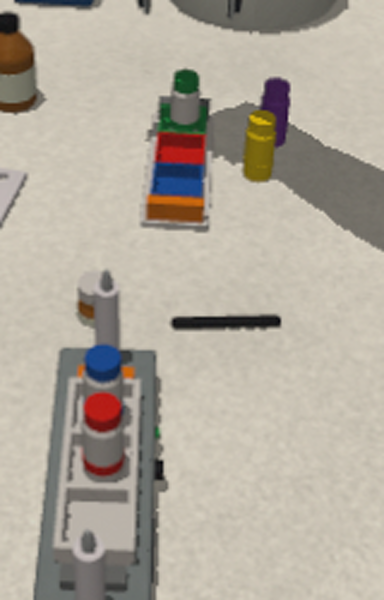

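Red stands in the middle cell and green is still in the rack. The purple look-alike is about 25 mm clear of the open finger. Descend on green.

>>> {"method": "arm_command", "body": {"moves": [[0,-1,2,30,0],[0,-1,2,65,0],[0,-1,2,95,0],[0,-1,2,117,0],[0,-1,2,117,0],[0,-1,2,117,0]]}}

```text
clock: 15.7
tcp_pos: [0.4711, -0.2996, 0.0682]
orientation: [0.0, 0.698, 0.716, 0.0]
wrist_force: [0.8, 0.6, 0.8]
finger_gap: 0.0855
```

>>> {"method": "arm_command", "body": {"moves": [[0.3,0,0,0,0],[0.6,0,0,0,0],[0.8,0,0,0,0],[0.8,0,0,0,0],[0.8,0,0,0,0],[0.8,0,0,0,0]]}}

```text
clock: 16.3
tcp_pos: [0.4709, -0.3004, 0.0683]
orientation: [0.001, 0.698, 0.716, -0.0]
wrist_force: [-1.4, 0.1, 6.2]
finger_gap: 0.0332
```

>>> {"method": "arm_command", "body": {"moves": [[0.8,0,0,-15,0],[0.8,0,0,-50,0],[0.8,0,0,-90,0],[0.8,10,1,-130,0],[0.8,45,3,-155,0],[0.8,90,5,-155,0],[0.8,135,8,-155,0],[0.8,180,10,-155,0],[0.8,225,13,-155,0],[0.8,270,15,-155,0],[0.8,315,18,-155,0],[0.8,360,20,-155,0]]}}

```text
clock: 17.5
tcp_pos: [0.4812, 0.0623, 0.2223]
orientation: [0.0, 0.698, 0.716, 0.0]
wrist_force: [1.1, -0.4, -0.5]
finger_gap: 0.033
```

>>> {"method": "arm_command", "body": {"moves": [[0.8,45,3,0,-0.02],[0.8,90,5,0,-0.04],[0.8,135,8,0,-0.062],[0.8,180,10,0,-0.062],[0.8,210,13,0,-0.062],[0.8,218,13,0,-0.062],[0.8,218,13,0,-0.062],[0.8,218,13,0,-0.062]]}}

```text
clock: 18.3
tcp_pos: [0.4888, 0.2779, 0.222]
orientation: [-0.0, 0.676, 0.737, -0.001]
wrist_force: [0.3, 0.2, -0.8]
finger_gap: 0.0331
```

```bash
python3 - <<'E'
from h import *
s=env.get_state();print(s['clock'],s['tcp_pos'],s['finger_gap'],plan(.489,.2785,.0963,np.radians(5.06)))
E
```

```text
18.3 [0.48883653 0.27787319 0.2220167 ] 0.03307828367391073 ([0.7, 0.3, 125.7], np.float64(-0.002), 'j6', np.float64(1.86), 'tilt', [-0.001, -0.001, -1.0])
```

>>> {"method": "arm_command", "body": {"moves": [[0.8,0,0,30,0],[0.8,0,0,65,0],[0.8,0,0,95,0],[0.8,0,0,113,0],[0.8,0,0,119,0],[0.8,0,0,122,0],[0.8,0,0,124,0],[0.8,0,0,125,0],[0.8,0,0,126,0],[0.8,0,0,126,0]]}}

```text
clock: 19.3
tcp_pos: [0.4894, 0.2789, 0.0969]
orientation: [0.0, 0.676, 0.737, 0.001]
wrist_force: [-0.9, -0.9, -1.2]
finger_gap: 0.0327
```

>>> {"method": "arm_command", "body": {"moves": [[0.8,0,0,1,0],[0.8,0,0,1,0]]}}

```text
clock: 19.5
tcp_pos: [0.4894, 0.2791, 0.0963]
orientation: [0.0, 0.676, 0.737, 0.001]
wrist_force: [-1.8, 0.9, 5.0]
finger_gap: 0.0329
```

>>> {"method": "arm_command", "body": {"moves": [[0.8,0,0,1,0],[0.55,0,0,0,0],[0.3,0,0,0,0],[0,0,0,0,0],[0,0,0,0,0],[0,0,0,-20,0],[0,0,0,-60,0],[0,0,0,-100,0],[0,-10,3,-120,0],[0,-50,22,-120,0],[0,-90,42,-120,0],[0,-130,60,-120,0]]}}

```text
clock: 20.7
tcp_pos: [0.561, 0.1534, 0.2156]
orientation: [0.0, 0.675, 0.738, 0.0]
wrist_force: [0.8, -0.4, 0.7]
finger_gap: 0.0856
```

>>> {"method": "arm_command", "body": {"moves": [[0,-40,18,0,0.05],[0,-80,36,0,0.1],[0,-120,54,0,0.15],[0,-160,72,0,0.2],[0,-200,90,0,0.225],[0,-236,107,10,0.225],[0,-236,107,20,0.225],[0,-236,107,20,0.225],[0,-236,107,20,0.225]]}}

```text
clock: 21.6
tcp_pos: [0.6865, -0.0705, 0.1948]
orientation: [-0.001, 0.754, 0.657, -0.0]
wrist_force: [-1.1, -0.5, 0.1]
finger_gap: 0.0856
```

```bash
python3 - <<'E'
from h import *
s=env.get_state();print(s['clock'],s['tcp_pos'],s['finger_gap'],plan(.687,-.0708,.032,np.radians(-7.8)))
p,d=shot('top','t5'); shot('side','s5')
f=lambda p,x,y,w,h,s:cv2.resize(cv2.convertScaleAbs(p,alpha=1.4)[y:y+h,x:x+w],None,fx=s,fy=s,interpolation=cv2.INTER_CUBIC)
im=np.zeros((600,800,3),np.uint8); im[:320,:750]=f(p,140,190,150,64,5); im[320:600,:600]=f(cv2.imread('pics/s5.png'),210,160,120,56,5)
cv2.imwrite('pics/c5.png',im)
E
```

```text
21.6 [ 0.68646586 -0.07045804  0.19476035] 0.08556729189339095 ([-0.4, 0.9, 162.8], np.float64(-0.001), 'j6', np.float64(1.49), 'tilt', [-0.002, 0.001, -1.0])
```

View pics/c5.png

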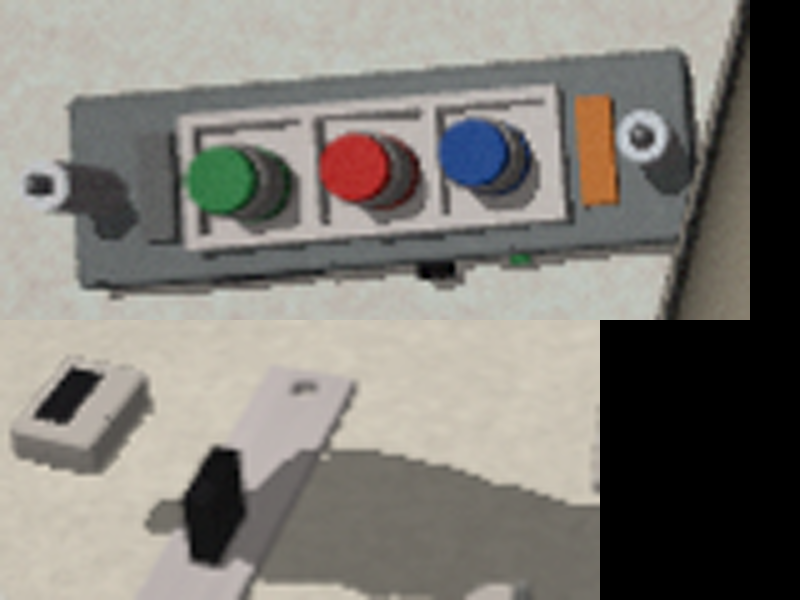

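All three bottles stand upright in order green, red, blue, with blue at the orange bar. Descend on the cover grip.

>>> {"method": "arm_command", "body": {"moves": [[0,0,0,40,0],[0,0,0,80,0],[0,0,0,120,0],[0,0,0,145,0],[0,0,0,159,0],[0,0,0,160,0],[0,0,0,160,0]]}}

```text
clock: 22.4
tcp_pos: [0.6881, -0.071, 0.0368]
orientation: [0.001, 0.754, 0.657, 0.001]
wrist_force: [-0.4, -0.9, -0.1]
finger_gap: 0.0853
```

>>> {"method": "arm_command", "body": {"moves": [[0.3,0,0,0,0],[0.6,0,0,0,0],[0.9,0,0,0,0],[1,0,0,0,0],[1,0,0,0,0],[1,0,0,0,0],[1,0,0,0,0],[1,0,0,0,0]], "squeeze": 80}}

```text
clock: 23.2
tcp_pos: [0.6875, -0.0715, 0.0358]
orientation: [0.0, 0.754, 0.657, 0.0]
wrist_force: [-1.1, -0.3, 5.5]
finger_gap: 0.0149
```

>>> {"method": "arm_command", "body": {"moves": [[1,0,0,-10,0],[1,0,0,-35,0],[1,0,0,-70,0],[1,0,0,-105,0],[1,0,0,-140,0],[1,0,0,-165,0],[1,0,0,-175,0],[1,15,-13,-175,0],[1,40,-35,-175,-0.03],[1,65,-57,-175,-0.06],[1,90,-78,-175,-0.1],[1,110,-95,-175,-0.125]]}}

```text
clock: 24.4
tcp_pos: [0.6063, 0.0521, 0.2087]
orientation: [-0.001, 0.711, 0.703, -0.001]
wrist_force: [-0.1, 0.2, -1.7]
finger_gap: 0.0149
```

```bash
python3 - <<'E'
from h import *
s=env.get_state();print(s['clock'],s['tcp_pos'],s['finger_gap'],plan(.497,.2215,.211,np.radians(5.06)))
W={k:world('top',None,u,v,z=.13) for k,(u,v) in {'R':(268,217),'L':(148.2,226.6)}.items()}
e=W['R']-W['L'];print(W,np.linalg.norm(e),np.degrees(np.arctan2(e[1],e[0])),(W['R']+W['L'])/2)
E
```

```text
24.4 [0.60626988 0.05208804 0.2086676 ] 0.014918666831544325 ([168.2, -111.2, -1.9], np.float64(-0.099), 'j6', np.float64(1.54), 'tilt', [-0.003, 0.001, -1.0])
{'R': array([0.50503499, 0.09523056, 0.13      ]), 'L': array([0.48335574, 0.35372494, 0.13      ])} 0.259401874636848 -85.20597193999063 [0.49419537 0.22447775 0.13      ]
```

>>> {"method": "arm_command", "body": {"moves": [[1,30,-20,0,-0.02],[1,65,-42,0,-0.05],[1,100,-65,0,-0.07],[1,135,-88,0,-0.1],[1,160,-104,0,-0.1],[1,171,-111,0,-0.1],[1,171,-111,0,-0.1],[1,171,-111,0,-0.1],[1,171,-111,0,-0.1]]}}

```text
clock: 25.3
tcp_pos: [0.5002, 0.2221, 0.2099]
orientation: [0.0, 0.676, 0.737, -0.0]
wrist_force: [-0.7, -0.6, -3.3]
finger_gap: 0.0149
```

```bash
python3 - <<'E'
from h import *
s=env.get_state();print(s['clock'],s['tcp_pos'],s['finger_gap'],plan(.497,.2245,.211,np.radians(4.9)))
p,d=shot('top','t6'); q,e=shot('side','s6')
f=lambda p,x,y,w,h,s:cv2.resize(cv2.convertScaleAbs(p,alpha=1.4)[y:y+h,x:x+w],None,fx=s,fy=s,interpolation=cv2.INTER_CUBIC)
im=np.zeros((600,800,3),np.uint8); im[:290,:800]=f(p,125,190,160,58,5); im[292:,:480]=f(q,270,195,80,50,6)[:300,:][:, :480] if 0 else cv2.resize(f(q,270,195,80,52,6),(480,308)); 
cv2.imwrite('pics/c6.png',im)
E
```

```text
25.3 [0.50019846 0.22212387 0.20989795] 0.014907098209898348 ([2.6, -3.0, -1.1], np.float64(0.0), 'j6', np.float64(1.76), 'tilt', [-0.0, -0.0, -1.0])
```

View pics/c6.png

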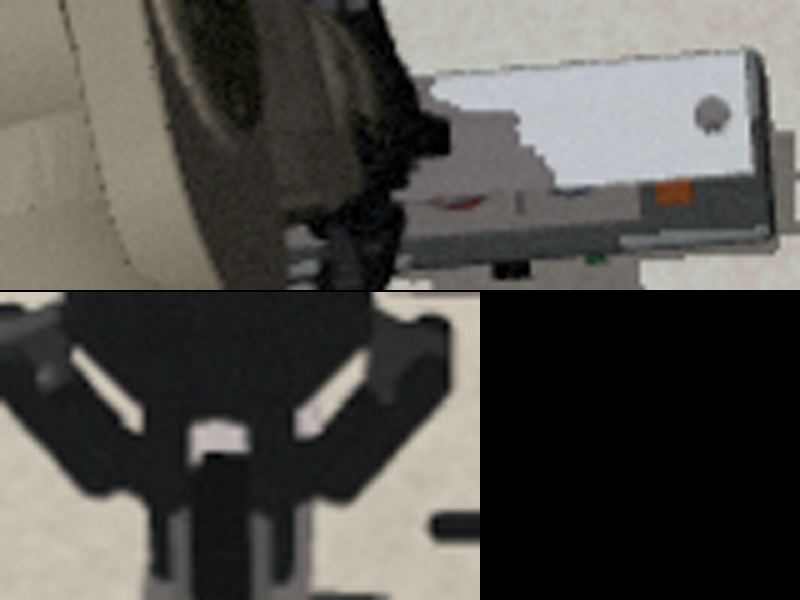

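View pics/s6.png

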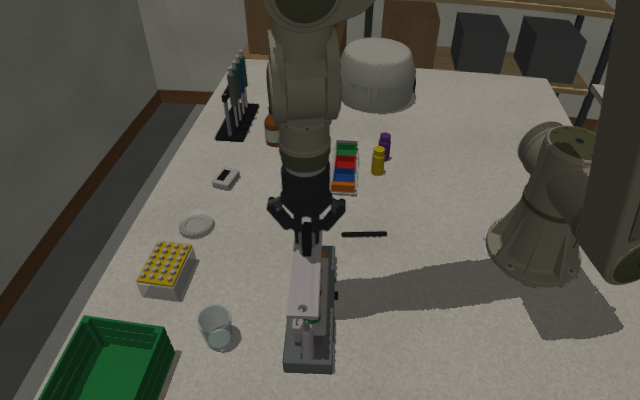

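The held plate is over the shaker: orange-end hole at top-camera (267,212), other hole near side-camera (302,309). I'll enlarge the latter next to the free view of that pillar.

```bash
python3 - <<'E'
from h import *
h=world('top',None,267.0,212.2,z=.182); print('holeR cam',h)
f=lambda n,x,y,w,h,s:cv2.resize(cv2.convertScaleAbs(cv2.imread(n),alpha=1.3)[y:y+h,x:x+w],None,fx=s,fy=s,interpolation=cv2.INTER_CUBIC)
im=np.zeros((600,800,3),np.uint8); im[:,:395]=f('pics/s6.png',280,290,50,75,8)[:,:395]; im[:,400:]=f('pics/s5.png',280,290,50,75,8)
cv2.imwrite('pics/c7.png',im)
E
```

```text
holeR cam [0.51222643 0.09312331 0.182     ]
```

View pics/c7.png

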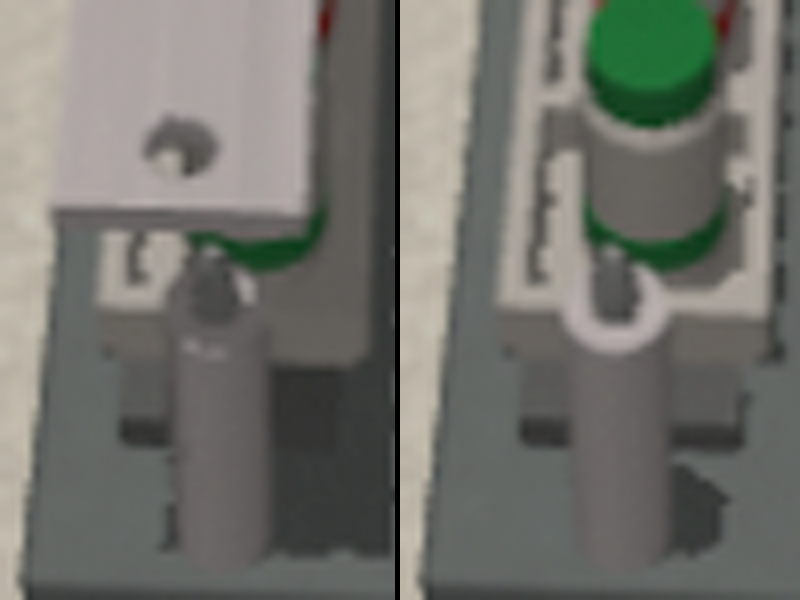

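```bash
python3 - <<'E'
from h import *
print('holeL side',world('side',None,302.3,308.1,z=.182))
print('ringL side',world('side',None,306.5,328.0,z=.13),'tipL',world('side',None,306.1,321.1,z=.15))
# right pin in side cam for scale: tip approx
d=np.load('pics/s6.npy');print('depth hole edge',[world('side',d,u,v) for u,v in((295,312),(310,312),(302,300))])
d=np.load('pics/t6.npy');print('depth top',[world('top',d,u,v) for u,v in((255,215),(270,206),(240,210))])
E
```

```text
holeL side [0.48997423 0.35197663 0.182     ]
ringL side [0.48404637 0.35413657 0.13      ] tipL [0.48429454 0.35406776 0.15      ]
depth hole edge [array([0.50010016, 0.36115315, 0.18257834]), array([0.47691814, 0.35761226, 0.18179654]), array([0.49273468, 0.33705061, 0.18273386])]
depth top [array([0.50644614, 0.11799147, 0.18031308]), array([0.52510163, 0.0870715 , 0.18183536]), array([0.51666199, 0.14904373, 0.18082267])]
```

Both ends agree: the plate must go −6.5 mm in x and +2.2 mm in y, with yaw within 0.3°. I'll shift it, lower it to just above the pins and look again.

>>> {"method": "arm_command", "body": {"moves": [[1,1,-3,0,0],[1,3,-6,0,0],[1,3,-6,8,0],[1,3,-6,16,0],[1,3,-6,20,0],[1,3,-6,20,0],[1,3,-6,20,0]]}}

```text
clock: 26.1
tcp_pos: [0.4932, 0.2255, 0.1901]
orientation: [-0.0, 0.676, 0.737, -0.0]
wrist_force: [0.4, 0.7, -2.3]
finger_gap: 0.0147
```

```bash
python3 - <<'E'
from h import *
s=env.get_state();print(s['clock'],s['tcp_pos'],s['wrist_force'])
shot('top','t8'); shot('side','s8')
f=lambda n,x,y,w,h,s:cv2.resize(cv2.convertScaleAbs(cv2.imread(n),alpha=1.3)[y:y+h,x:x+w],None,fx=s,fy=s,interpolation=cv2.INTER_CUBIC)
im=np.zeros((480,800,3),np.uint8); im[:,:400]=f('pics/s8.png',280,290,50,60,8); im[:,400:]=f('pics/t8.png',240,190,50,60,8)
cv2.imwrite('pics/c8.png',im)
E
```

```text
26.1 [0.49323371 0.22551655 0.19006098] [ 0.42289635  0.68373266 -2.34561901]
```

View pics/c8.png

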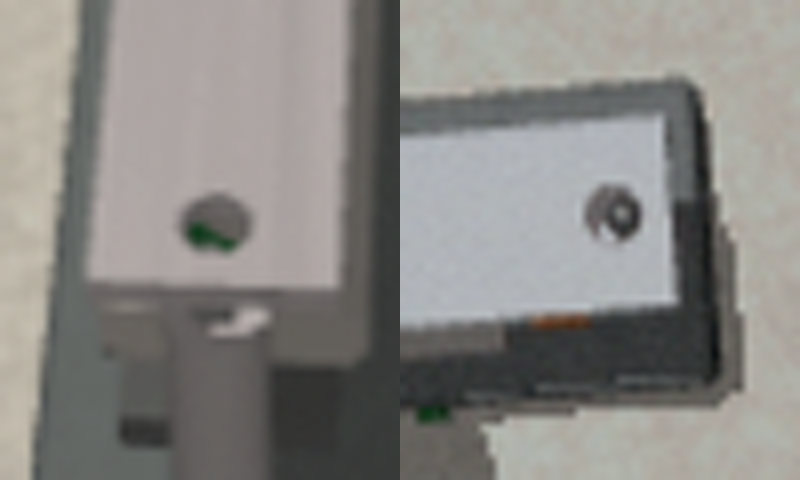

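```bash
python3 - <<'E'
from h import *
print('holeL',world('side',None,306.6,317.2,z=.162),'holeR',world('top',None,266.1,216.2,z=.162),'pinR tip seen',world('top',None,267.1,216.2,z=.15))
E
```

```text
holeL [0.48315276 0.35457394 0.162     ] holeR [0.50502765 0.09661065 0.162     ] pinR tip seen [0.50568229 0.09551644 0.15      ]
```

Both holes are within about 1.5 mm of the pins. I'll nudge by 1 mm and lower while watching the force.

>>> {"method": "arm_command", "body": {"moves": [[1,-1,0.5,0,0],[1,-1,0.5,3,0],[1,-1,0.5,6,0],[1,-1,0.5,8,0],[1,-1,0.5,10,0],[1,-1,0.5,10,0]]}}

```text
clock: 26.8
tcp_pos: [0.4936, 0.2245, 0.1799]
orientation: [-0.0, 0.676, 0.737, -0.0]
wrist_force: [0.6, 0.7, -2.0]
finger_gap: 0.0156
```

>>> {"method": "arm_command", "body": {"moves": [[1,0,0,2,0],[1,0,0,4,0],[1,0,0,6,0],[1,0,0,8,0],[1,0,0,8,0]]}}

```text
clock: 27.3
tcp_pos: [0.4937, 0.2245, 0.1719]
orientation: [-0.0, 0.676, 0.737, -0.0]
wrist_force: [0.5, 0.7, -2.3]
finger_gap: 0.015
```

Already about 14 mm past the pin tips with no side force. Continue.

>>> {"method": "arm_command", "body": {"moves": [[1,0,0,1,0],[1,0,0,2,0],[1,0,0,3,0],[1,0,0,4,0],[1,0,0,5,0],[1,0,0,5,0]]}}

```text
clock: 27.9
tcp_pos: [0.4938, 0.2246, 0.1671]
orientation: [-0.0, 0.676, 0.737, -0.0]
wrist_force: [-0.1, -0.2, -2.0]
finger_gap: 0.0151
```

>>> {"method": "arm_command", "body": {"moves": [[1,0,0,0.5,0],[1,0,0,1,0],[1,0,0,1,0]]}}

```text
clock: 28.2
tcp_pos: [0.4939, 0.2246, 0.1663]
orientation: [-0.0, 0.676, 0.737, 0.0]
wrist_force: [-0.1, 0.0, -2.7]
finger_gap: 0.0148
```

>>> {"method": "arm_command", "body": {"moves": [[1,0,0,0.5,0],[1,0,0,1,0],[1,0,0,1,0]]}}

```text
clock: 28.5
tcp_pos: [0.4939, 0.2246, 0.1658]
orientation: [0.0, 0.676, 0.737, 0.0]
wrist_force: [-1.5, -0.7, 2.1]
finger_gap: 0.0148
```

>>> {"method": "arm_command", "body": {"moves": [[1,0,0,0.5,0],[1,0,0,0.5,0]]}}

```text
clock: 28.7
tcp_pos: [0.494, 0.2246, 0.1658]
orientation: [0.0, 0.676, 0.737, 0.0]
wrist_force: [-2.9, -1.2, 5.8]
finger_gap: 0.015
```

Contact came at TCP z 0.1658 m, exactly the predicted seat. Release, rise and move clear.

>>> {"method": "arm_command", "body": {"moves": [[0.8,0,0,0,0],[0.5,0,0,0,0],[0.2,0,0,0,0],[0,0,0,0,0],[0,0,0,0,0],[0,0,0,-15,0],[0,0,0,-50,0],[0,0,0,-90,0],[0,-40,0,-100,0],[0,-85,0,-100,0],[0,-130,0,-100,0],[0,-175,0,-100,0]]}}

```text
clock: 29.9
tcp_pos: [0.5091, 0.0488, 0.2651]
orientation: [0.0, 0.675, 0.737, 0.0]
wrist_force: [0.4, 0.9, -0.6]
finger_gap: 0.0856
```

>>> {"method": "arm_command", "body": {"moves": [[0,-45,0,0,0],[0,-90,0,0,0],[0,-135,0,0,0],[0,-180,0,0,0],[0,-180,0,0,0],[0,-180,0,0,0]]}}

```text
clock: 30.5
tcp_pos: [0.5245, -0.13, 0.2644]
orientation: [-0.0, 0.677, 0.736, 0.0]
wrist_force: [0.2, -0.1, 0.7]
finger_gap: 0.0857
```

```bash
python3 - <<'E'
from h import *
s=env.get_state();print(s['clock'],s['tcp_pos'],s['wrist_force'],abs(s['qvel']).max())
p,d=shot('top','t9'); shot('side','s9')
print([np.round(world('top',d,u,v),4) for u,v in((160,226),(180,225),(200,222),(230,219),(255,217))])
f=lambda n,x,y,w,h,s:cv2.resize(cv2.convertScaleAbs(cv2.imread(n),alpha=1.3)[y:y+h,x:x+w],None,fx=s,fy=s,interpolation=cv2.INTER_CUBIC)
im=np.zeros((590,800,3),np.uint8); im[:,:400]=cv2.resize(f('pics/s9.png',260,190,100,190,4),(400,590))[:, :400]; im[:260,400:]=cv2.resize(f('pics/t9.png',140,190,150,98,4),(400,260))
cv2.imwrite('pics/c9.png',im)
E
```

```text
30.5 [ 0.52451053 -0.13003524  0.26443053] [ 0.19619805 -0.07529598  0.66014072] 0.04346448365276392
[array([0.4845, 0.3258, 0.1383]), array([0.4868, 0.283 , 0.138 ]), array([0.4916, 0.2313, 0.1803]), array([0.5001, 0.1762, 0.1372]), array([0.5046, 0.1225, 0.1374])]
```

View pics/c9.png

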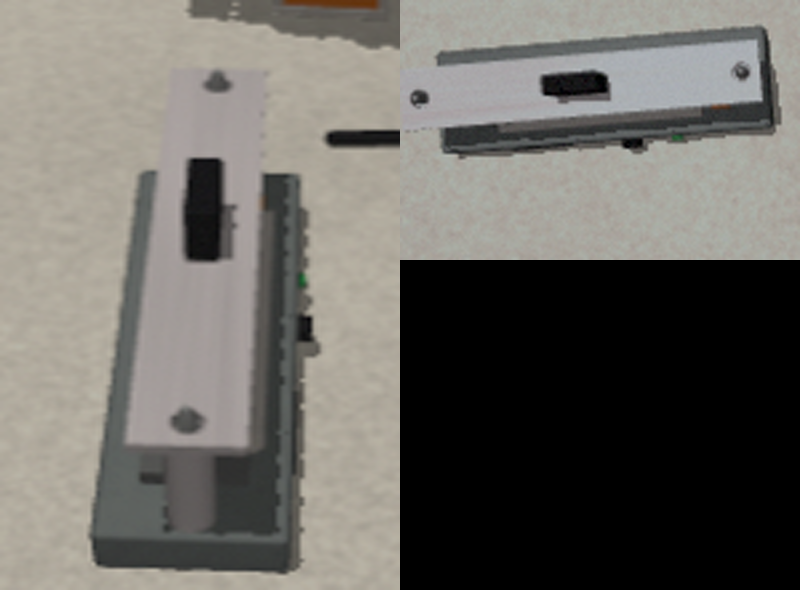

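Both pins stand through the holes (crop (217,82) and (187,420)). The plate top reads 0.1372–0.1383 m along its whole length, against 0.138 expected, so it lies flat. Handing in.

```bash
python3 -c "
from h import *
print(env.hand_in())"
```

```text
the job is handed in; nothing more can be done
None
```

I moved the three bottles from the rack into the shaker cells, put the cover plate on, and handed the job in at about 31 s. The hand-in gives no verdict.

- **Bottles:** Blue is in the cell nearest the orange bar, red in the middle and green at the far end. The pictures after placing showed all three upright, and each was released only after its foot touched the cell floor. The cover now hides most of them, so the last clear view of them was just before it went on.
- **Cover:** Both pins came through the holes in the final pictures from both cameras. Contact came exactly at the predicted seated height. The plate's top measured 137–138 mm above the bench at four points along its length (138 mm expected), so it lies flat.
- **Forces and look-alikes:** The highest wrist force I read was about 12 N, while setting blue down. The yellow and purple look-alikes were left alone, and the gripper ended open and clear of everything.

One disagreement: the top camera read bottle positions 3–4 mm short in x compared with where the gripper closed on them. I therefore lined up the cover by comparing the holes with the pins in the camera images.

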